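# Load a swing-out centrifuge rotor in balance

## Task

Load the centrifuge rotor on its stand for the next spin: stand one tube upright, right down on the floor, in each of its four buckets, taking the two blue-capped and the two yellow-capped tubes. Each colour is a pair of equal weight, so for balance the two of a colour must sit in buckets straight across the hub from each other. Lower the tubes in rather than dropping them, and leave the two red-capped tubes standing where they are; they are for another run.

Things in the scene. Friction and masses are not known exactly. Their poses are not given: they have to be found in the camera images.
- blue_a_mid (a point): self-standing 50 mL centrifuge tube, milky white with a ribbed blue screw cap, standing upright; 116 mm tall, body 30 mm diameter, cap 35 mm diameter over the top 20 mm; one of the two blue-capped tubes, a pair of equal weight. The point is its centre, 58 mm above its foot and 58 mm below the top of the cap; z runs up its axis
- blue_b_mid (a point): self-standing 50 mL centrifuge tube, milky white with a ribbed blue screw cap, standing upright; 116 mm tall, body 30 mm diameter, cap 35 mm diameter over the top 20 mm; one of the two blue-capped tubes, a pair of equal weight. The point is its centre, 58 mm above its foot and 58 mm below the top of the cap; z runs up its axis
- yellow_a_mid (a point): self-standing 50 mL centrifuge tube, milky white with a ribbed yellow screw cap, standing upright; 116 mm tall, body 30 mm diameter, cap 35 mm diameter over the top 20 mm; one of the two yellow-capped tubes, a pair of equal weight. The point is its centre, 58 mm above its foot and 58 mm below the top of the cap; z runs up its axis
- yellow_b_mid (a point): self-standing 50 mL centrifuge tube, milky white with a ribbed yellow screw cap, standing upright; 116 mm tall, body 30 mm diameter, cap 35 mm diameter over the top 20 mm; one of the two yellow-capped tubes, a pair of equal weight. The point is its centre, 58 mm above its foot and 58 mm below the top of the cap; z runs up its axis
- red_a_mid (a point): self-standing 50 mL centrifuge tube, milky white with a ribbed red screw cap, standing upright; 116 mm tall, body 30 mm diameter, cap 35 mm diameter over the top 20 mm; one of two red-capped look-alikes, not for this spin; stays where it stands. The point is its centre, 58 mm above its foot and 58 mm below the top of the cap; z runs up its axis
- red_b_mid (a point): self-standing 50 mL centrifuge tube, milky white with a ribbed red screw cap, standing upright; 116 mm tall, body 30 mm diameter, cap 35 mm diameter over the top 20 mm; one of two red-capped look-alikes, not for this spin; stays where it stands. The point is its centre, 58 mm above its foot and 58 mm below the top of the cap; z runs up its axis
- bucket_1 (a point): one of the rotor's four fixed round grey buckets: bore 42 mm, 48 at the lip (58 outside), 58 deep. Point: centre of its inner floor, 16 mm above the bench. bucket_3 is across the hub, 136 mm off. Hub and arms stay under 83 mm high. On the way from the tubes to the rotor move straight, at x near 0.45: a pipette rest 0.36 m high stands nearer (x below 0.39), pipettes hang down to 0.32 m beyond x 0.53
- bucket_2 (a point): one of the rotor's four fixed round grey buckets: bore 42 mm, 48 at the lip (58 outside), 58 deep. Point: centre of its inner floor, 16 mm above the bench. bucket_4 is across the hub, 136 mm off. Hub and arms stay under 83 mm high. On the way from the tubes to the rotor move straight, at x near 0.45: a pipette rest 0.36 m high stands nearer (x below 0.39), pipettes hang down to 0.32 m beyond x 0.53
- bucket_3 (a point): one of the rotor's four fixed round grey buckets: bore 42 mm, 48 at the lip (58 outside), 58 deep. Point: centre of its inner floor, 16 mm above the bench. bucket_1 is across the hub, 136 mm off. Hub and arms stay under 83 mm high. On the way from the tubes to the rotor move straight, at x near 0.45: a pipette rest 0.36 m high stands nearer (x below 0.39), pipettes hang down to 0.32 m beyond x 0.53
- bucket_4 (a point): one of the rotor's four fixed round grey buckets: bore 42 mm, 48 at the lip (58 outside), 58 deep. Point: centre of its inner floor, 16 mm above the bench. bucket_2 is across the hub, 136 mm off. Hub and arms stay under 83 mm high. On the way from the tubes to the rotor move straight, at x near 0.45: a pipette rest 0.36 m high stands nearer (x below 0.39), pipettes hang down to 0.32 m beyond x 0.53

How it is judged (in metres and radians):
At the end, for the whole second after the job is handed in: Each blue and yellow tube at rest in a bucket: centre within 10 mm of its axis and under 80 mm above the bench (74 when seated), tilt under 0.12 rad; like colours over 116 mm apart (136 is across the hub, 96 side by side); red tubes within 20 mm of their start, upright within 0.1 rad ((horizontal distance between blue_a_mid and bucket_1 below 0.01 m or horizontal distance between blue_a_mid and bucket_2 below 0.01 m or horizontal distance between blue_a_mid and bucket_3 below 0.01 m or horizontal distance between blue_a_mid and bucket_4 below 0.01 m) and height (world z) of each of blue_a_mid, blue_b_mid, yellow_a_mid, yellow_b_mid below 0.08 m and angle between each of blue_a_mid, blue_b_mid, yellow_a_mid, yellow_b_mid's own z axis and vertical below 0.12 rad and linear speed of each of blue_a, blue_b, yellow_a, yellow_b below 0.02 m/s and (horizontal distance between blue_b_mid and bucket_1 below 0.01 m or horizontal distance between blue_b_mid and bucket_2 below 0.01 m or horizontal distance between blue_b_mid and bucket_3 below 0.01 m or horizontal distance between blue_b_mid and bucket_4 below 0.01 m) and (horizontal distance between yellow_a_mid and bucket_1 below 0.01 m or horizontal distance between yellow_a_mid and bucket_2 below 0.01 m or horizontal distance between yellow_a_mid and bucket_3 below 0.01 m or horizontal distance between yellow_a_mid and bucket_4 below 0.01 m) and (horizontal distance between yellow_b_mid and bucket_1 below 0.01 m or horizontal distance between yellow_b_mid and bucket_2 below 0.01 m or horizontal distance between yellow_b_mid and bucket_3 below 0.01 m or horizontal distance between yellow_b_mid and bucket_4 below 0.01 m) and horizontal distance between blue_a_mid and blue_b_mid above 0.116 m and horizontal distance between yellow_a_mid and yellow_b_mid above 0.116 m and distance of each of red_a_mid, red_b_mid from where it was at the start of the episode below 0.02 m and angle between each of red_a_mid, red_b_mid's own z axis and vertical below 0.1 rad); the robot touches nothing.
It fails at once if the blue-capped tube (blue_a) is dropped: it moves faster than 0.75 m/s while the fingers do not touch it (linear speed of blue_a above 0.75 m/s and contact force between the fingers and blue_a below 0.05 N).
It fails at once if the blue-capped tube (blue_b) is dropped: it moves faster than 0.75 m/s while the fingers do not touch it (linear speed of blue_b above 0.75 m/s and contact force between the fingers and blue_b below 0.05 N).
It fails at once if the yellow-capped tube (yellow_a) is dropped: it moves faster than 0.75 m/s while the fingers do not touch it (linear speed of yellow_a above 0.75 m/s and contact force between the fingers and yellow_a below 0.05 N).
It fails at once if the yellow-capped tube (yellow_b) is dropped: it moves faster than 0.75 m/s while the fingers do not touch it (linear speed of yellow_b above 0.75 m/s and contact force between the fingers and yellow_b below 0.05 N).
It also fails if it takes over 112 s, if anything falls off the work surface, if the arm or the gripper's body presses on something with over 40 N, if the wrist force passes 120 N, or if a joint passes its speed limit or range.

## Robot

A 7-joint arm with a two-finger parallel gripper is mounted at the origin on a cart in front of the work surface, level with it; the furniture and walls round the work are solid. World frame = base frame: x ahead of the robot, y to its left, z up, the work surface at z = 0. Lengths are in mm, angles in rad, forces in N, time in s.
With the tool pointing down it reaches from about 400 to 850 mm from the base axis. Payload 10.4 kg.
Tool frame: the origin (TCP) lies at the centre of the arm's flange, where the gripper is bolted on; the fingertips stand 182 mm ahead of it and the grasp point (between the pads) lies 164 mm ahead of it; z points along the fingers, y is the line along which they close (so a half turn about z gives the same grasp; the last joint's range is limited). The gripper opens to 87 mm and grips with 3 to 60 N. Pads are 19 mm wide; open, the fingers measure 117 mm over their backs; the gripper's body (75 mm by 190 mm) begins 51 mm behind the grasp point.
Start: joints at [1.243, 0.332, -0.065, 1.46, 0.022, 1.35, -0.088], TCP at [187.578, -596.194, 404.776] pointing down, gripper open.
Joint ranges: [-2.6, 2.6], [-0.5, 2.12], [-1.47, 1.34], [0.16, 2.42], [-1.27, 4.41], [0.06, 2.06], [-2.6, 2.6]. Speed limits (rad/s): [2.22, 2.22, 2.79, 2.79, 3.14, 3.14, 3.14].

## Interface

Orientations are given as a rotation vector (axis times angle).
In Python, from plant import r gives the robot as it stands.
- The arm moves only by the tool drive_tool, never from a script. Its argument "targets" is a list of rows, each a list of 2 entries, a list of its own where there are three numbers: the shift along the world's x, y, z in cm, then the turn, a rotation vector about the world's x, y, z in degrees. A call has 1 to 20 rows; each row shifts and turns the commanded pose from where the row before left it; what a row does not reach is not made up. A row lasts 1/12 s, in which the tool goes at most 41.7 mm and 7.16 degrees, less where a joint would pass 70% of its speed; a pose out of reach is approached as far as the arm can. A call with a gripper value outside its range is refused whole. "fingers" is the opening, from 0 (shut) to 1 (fully open), set as the call begins (left out, the last holds). The fingers move at their own pace and stop on an object; "newtons" is the grip in N (left out, the last holds). Time passes only in rows, so rows that do not move let the fingers close. It gives the time, the measured TCP pose, the force, the opening and the grip force at its end, in the units of the state.
- r.sense(): the state, without advancing time (a new reading comes with each control period).
- r.camera(name): name is "side" or "top"; returns a dict with "image" (480x640x3 uint8, red, green, blue), "camera_matrix" (3x3 intrinsics, pixels), "view" (4x4, takes a point from world to camera coordinates). Camera axes: x right, y down, z forward; pixel columns grow to the right and rows downward; lengths in mm; the calibration is good to about 2 mm. A picture is of the moment at which its call begins. There is no depth.
- r.finish_job(): hands the job in; it is judged then, once.
Trained networks look in the newest picture that a camera, given by its name, has taken for a name from the list of things; names that differ only in an ending like _2 or _b are one class to them, and where a whole thing is asked for, a point or a joint stands for the part that bears it (a point fixed in the world has none). Each returns a list of dicts, best first, with "score" (0 to 1); they miss things now and then, are a little off and sometimes report something else, mostly with a low value. They report only what shows in the picture. A call takes as long as a camera call.
- r.look_for(thing, camera): "at" ([x, y, z] in mm, in world coordinates, good to about 4 mm: the middle of the surface that is visible of it).
- r.outline_of(thing, camera): "region" (480x640 bool, what is visible of it).
- r.spot_point(thing, camera): "at" ([x, y, z] in mm, in world coordinates, good to about 4 mm: a listed point, or the origin of a listed thing).
The state is a dict: "time_s": time; "qpos": joint angles; "qvel": joint speeds; "joint_torque": joint torques, N m; "tcp_pos": TCP position; "tool_rot": TCP orientation; "contact_force": force on the tool from outside, world axes, zero at the start; "moment": the same for the moment, N m; "grip_width": finger opening in mm; "grasp_force": force on a finger pad.
Only numpy, scipy, OpenCV 4.12 (cv2) and the standard library are available. Lean on these libraries where they do the work, as an engineer would, in place of code of your own. Each camera call takes 0.05 s, during which the arm holds its last target. There are 200 camera calls.

## Working session

There is one attempt and no reset: what is moved stays moved. The work goes in short steps, Python scripts to look and compute and a tool call to move; the robot and the scene stay as the last step left them, time stands still between calls to the robot, and variables do not carry over. Pictures are saved under pics/ and viewed, at most 14 in all, crops included, and the job is handed in when it is done.

Besides the shell and the picture viewer there is one more tool, called after "Request:" as name([rows], argument=value, ...), one row to a line, values as JSON. drive_tool: Moves the arm, as the interface text tells. Its arguments: {"type":"object","properties":{"targets":{"type":"array"},"fingers":{"type":"number"},"newtons":{"type":"number"}},"required":["targets"]}

```bash
mkdir -p pics; python3 - <<'E'
from plant import r
import cv2
s=r.sense();print(s['time_s'],s['tcp_pos'],s['tool_rot'],s['grip_width'])
for c in ("side","top"):
    d=r.camera(c);cv2.imwrite(f"pics/{c}0.png",d["image"][:,:,::-1])
    for t in ("blue_a_mid","yellow_a_mid","red_a_mid","bucket_1"):
        for q in r.spot_point(t,c): print(c,t,[round(float(v)) for v in q["at"]],round(q["score"],2))
    import numpy as np
    print(np.round(d["camera_matrix"],1).tolist(),np.round(d["view"],3).tolist())
E
```

```text
0.0 [ 187.51636076 -596.05690159  403.93051761] [-3.10373627e+00 -4.76658778e-01  4.58065815e-04] 87.17842292845603
side blue_a_mid [478, -267, 57] 0.52
side yellow_a_mid [460, -378, 59] 0.52
side red_a_mid [445, -119, 60] 0.81
side bucket_1 [424, 305, 16] 0.9
side bucket_1 [515, 282, 14] 0.7
side bucket_1 [397, 210, 17] 0.67
side bucket_1 [493, 182, 13] 0.66
[[474.7, 0.0, 315.4], [0.0, 474.7, 241.9], [0.0, 0.0, 1.0]] [[-0.874, -0.485, -0.006, 410.254], [-0.311, 0.57, -0.761, 183.068], [0.373, -0.664, -0.649, 1140.275], [0.0, 0.0, 0.0, 1.0]]
top blue_a_mid [483, -260, 54] 0.73
top yellow_a_mid [461, -380, 58] 0.87
top red_a_mid [441, -118, 56] 0.72
top bucket_1 [514, 282, 16] 0.85
top bucket_1 [396, 210, 16] 0.8
top bucket_1 [423, 307, 20] 0.68
top bucket_1 [493, 188, 16] 0.64
[[540.1, 0.0, 320.2], [0.0, 540.1, 238.9], [0.0, 0.0, 1.0]] [[-0.004, -1.0, 0.012, 12.802], [-0.997, 0.003, -0.079, 444.818], [0.079, -0.012, -0.997, 1360.512], [0.0, 0.0, 0.0, 1.0]]
```

View pics/side0.png

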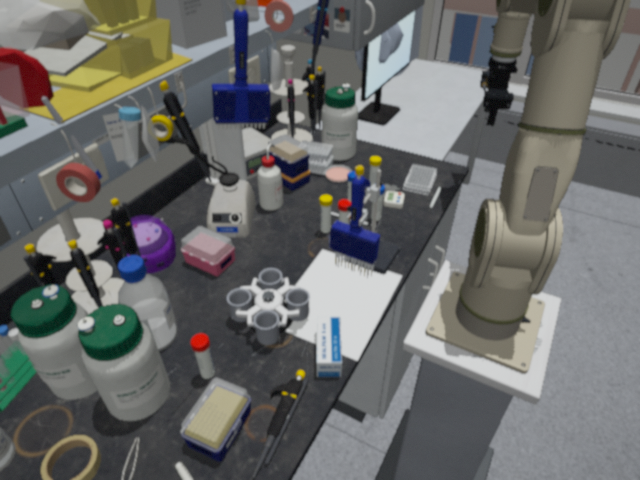

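View pics/top0.png

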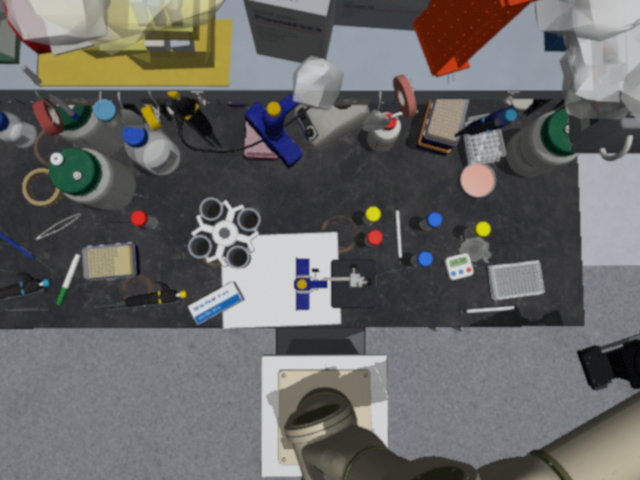

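```bash
cat > h.py <<'E'
import cv2,numpy as np
from plant import r
def ray(d,uv,z):
    K=d["camera_matrix"];V=d["view"];R=V[:3,:3];c=-R.T@V[:3,3]
    v=R.T@np.linalg.inv(K)@np.array([uv[0],uv[1],1.]);return (c+v*(z-c[2])/v[2])[:2]
H={"blue":(103,123),"yellow":(22,35),"red":(-6,6)}
def caps(d,zmid=108,lo=60,hi=500):
    hsv=cv2.cvtColor(d["image"],cv2.COLOR_RGB2HSV).astype(int);h=hsv[...,0];h=np.where(h>170,h-180,h)
    out=[]
    for c,(a,b) in H.items():
        m=((h>=a)&(h<=b)&(hsv[...,1]>140)&(hsv[...,2]>90)).astype(np.uint8)
        n,_,st,ce=cv2.connectedComponentsWithStats(m)
        for i in range(1,n):
            if lo<st[i,4]<hi:
                p=ray(d,ce[i],zmid)
                if 350<p[0]<650 and -450<p[1]<400: out.append((c,ce[i].round(1).tolist(),int(st[i,4]),p.round(0).tolist()))
    return out
E
python3 - <<'E'
from h import *
d=r.camera("top")
for o in caps(d): print(*o)
for t in ("blue_a_mid","yellow_a_mid","red_a_mid"):
    for f in (r.look_for,r.spot_point):
        for q in f(t,"top"): print(t,q["at"].round() if hasattr(q["at"],'round') else q["at"],round(q["score"],2))
E
```

```text
blue [434.4, 219.1] 192 [485.0, -262.0]
blue [424.8, 258.4] 200 [390.0, -237.0]
blue [302.0, 266.5] 155 [372.0, 56.0]
yellow [372.7, 213.6] 204 [498.0, -114.0]
yellow [482.5, 228.5] 208 [461.0, -377.0]
red [374.7, 237.0] 197 [442.0, -118.0]
blue_a_mid [478.5, -252.2, 116.5] 0.72
blue_a_mid [481.7, -259.5, 56.1] 0.78
yellow_a_mid [464.9, -370.2, 114.2] 0.71
yellow_a_mid [464.4, -378.0, 58.6] 0.56
red_a_mid [441.3, -115.8, 117.0] 0.75
red_a_mid [497.2, 191.9, 53.3] 0.41
red_a_mid [401.1, 213.3, 53.5] 0.16
red_a_mid [444.2, -119.3, 56.8] 0.54
red_a_mid [398.9, 212.2, 16.3] 0.36
```

Request:
drive_tool([
  [[2.7, 2.2, 0], [0, 0, -5.8]],
  [[2.7, 2.2, 0], [0, 0, -5.8]],
  [[2.7, 2.2, 0], [0, 0, -5.8]],
  [[2.7, 2.2, 0], [0, 0, 0]],
  [[2.7, 2.2, 0], [0, 0, 0]],
  [[2.7, 2.2, 0], [0, 0, 0]],
  [[2.7, 2.2, 0], [0, 0, 0]],
  [[2.7, 2.2, 0], [0, 0, 0]],
  [[2.7, 2.2, 0], [0, 0, 0]],
  [[2.9, 2.2, 0], [0, 0, 0]],
  [[0, 0, 0], [0, 0, 0]],
  [[0, 0, 0], [0, 0, 0]],
], fingers=1, newtons=25)

```text
time_s: 1.85
tcp_pos: [461.3, -374.2, 404.7]
tool_rot: [-3.141, -0.009, -0.001]
contact_force: [-0.6, -1.0, 0.1]
grip_width: 87.1
grasp_force: 0.0
```

Request:
drive_tool([
  [[0, -0.3, -2.5], [0, 0, 0]],
  [[0, 0, -2.5], [0, 0, 0]],
  [[0, 0, -2.5], [0, 0, 0]],
  [[0, 0, 0], [0, 0, 0]],
])

```text
time_s: 2.18
tcp_pos: [457.2, -379.7, 324.8]
tool_rot: [-3.138, 0.001, 0.01]
contact_force: [-1.0, 0.3, 0.2]
grip_width: 86.9
grasp_force: 0.0
```

```bash
python3 - <<'E'
from h import *
a=r.camera("side")["image"];b=r.camera("top")["image"]
c=[cv2.resize(a[130:290,240:440],None,fx=2.5,fy=2.5),cv2.resize(b[130:290,340:540],None,fx=2.5,fy=2.5)]
c=[cv2.resize(x,(400,400)) if 0 else x for x in c]
cv2.imwrite("pics/1.png",cv2.resize(np.hstack(c),(800,320))[:,:,::-1])
E
```

```text
(no output)
```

View pics/1.png

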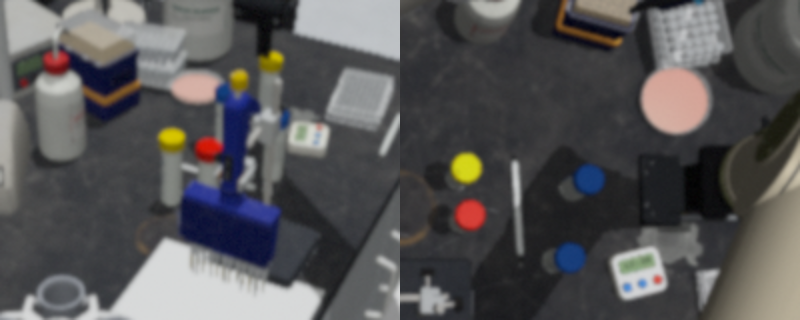

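The side crop shows the gripper's fingers just above the yellow cap (272,60); the top view shows the gripper covering it. I'll lower and grip.

Request:
drive_tool([
  [[0.2, 0.1, -2], [0, 0, 0]],
  [[0, 0, -2], [0, 0, 0]],
  [[0, 0, -1.8], [0, 0, 0]],
  [[0, 0, 0], [0, 0, 0]],
  [[0, 0, 0], [0, 0, 0]],
])

```text
time_s: 2.7
tcp_pos: [461.6, -378.8, 273.2]
tool_rot: [3.141, 0.001, 0.001]
contact_force: [-0.2, -0.6, 0.8]
grip_width: 86.8
grasp_force: 0.0
```

Request:
drive_tool([
  [[0, 0, 0], [0, 0, 0]],
  [[0, 0, 0], [0, 0, 0]],
  [[0, 0, 0], [0, 0, 0]],
  [[0, 0, 0], [0, 0, 0]],
  [[0, 0, 0], [0, 0, 0]],
  [[0, 0, 0], [0, 0, 0]],
], fingers=0.2)

```text
time_s: 3.2
tcp_pos: [461.6, -378.2, 272.0]
tool_rot: [3.141, 0.002, 0.0]
contact_force: [1.2, 0.1, 0.3]
grip_width: 55.1
grasp_force: 0.0
```

Request:
drive_tool([
  [[0, 0, 0], [0, 0, 0]],
  [[0, 0, 0], [0, 0, 0]],
  [[0, 0, -0.3], [0, 0, 0]],
  [[0, 0, 0], [0, 0, 0]],
  [[0, 0, 0], [0, 0, 0]],
  [[0, 0, 0], [0, 0, 0]],
  [[0, 0, 0], [0, 0, 0]],
])

```text
time_s: 3.78
tcp_pos: [461.7, -378.2, 269.0]
tool_rot: [3.141, 0.002, 0.001]
contact_force: [0.5, 0.5, 3.7]
grip_width: 33.7
grasp_force: 25.0
```

Request:
drive_tool([
  [[0, 0, 1.0], [0, 0, 0]],
  [[0, 0, 2.5], [0, 0, 0]],
  [[0, 0, 2.5], [0, 0, 0]],
  [[0, 0, 2.5], [0, 0, 0]],
  [[-0.4, 0, 2.5], [0, 0, 0]],
  [[-0.4, 0, 2.6], [0, 0, 0]],
  [[-0.4, 1, 0], [0, 0, 0]],
  [[0, 2, 0], [0, 0, 0]],
  [[0, 3, 0], [0, 0, 0]],
  [[0, 3, 0], [0, 0, 0]],
  [[0, 3, 0], [0, 0, 0]],
  [[0, 3, 0], [0, 0, 0]],
  [[0, 3, 0], [0, 0, 0]],
  [[0, 3, 0], [0, 0, 0]],
  [[0, 3, 0], [0, 0, 0]],
  [[0, 3, 0], [0, 0, 0]],
  [[0, 3, 0], [0, 0, 0]],
  [[0, 3, 0], [0, 0, 0]],
])

```text
time_s: 5.28
tcp_pos: [448.9, -46.6, 404.7]
tool_rot: [3.141, 0.002, -0.001]
contact_force: [1.5, 0.2, -0.2]
grip_width: 34.4
grasp_force: 25.0
```

Request:
drive_tool([
  [[0, 3, 0], [0, 0, 0]],
  [[0, 3, 0], [0, 0, 0]],
  [[0, 3, 0], [0, 0, 0]],
  [[0, 3, 0], [0, 0, 0]],
  [[0, 3, 0], [0, 0, 0]],
  [[0, 3, 0], [0, 0, 0]],
  [[0, 3, 0], [0, 0, 0]],
  [[0, 3, 0], [0, 0, 0]],
  [[0, 3, 0], [0, 0, 0]],
  [[-0.7, 3, 0], [0, 0, 0]],
  [[-1, 3, 0], [0, 0, 0]],
  [[-0.9, 2.2, 0], [0, 0, 0]],
  [[0, 0, -1], [0, 0, 0]],
  [[0, 0, -1], [0, 0, 0]],
  [[0, 0, 0], [0, 0, 0]],
  [[0, 0, 0], [0, 0, 0]],
])

```text
time_s: 6.62
tcp_pos: [424.0, 302.4, 384.0]
tool_rot: [3.14, -0.001, -0.002]
contact_force: [0.6, -0.3, -0.7]
grip_width: 33.6
grasp_force: 25.0
```

```bash
python3 - <<'E'
from h import *
print(r.sense()["tcp_pos"])
d=r.camera("side");e=r.camera("top")
cv2.imwrite("pics/2.png",np.hstack([cv2.resize(d["image"][200:380,190:370],(400,400)),cv2.resize(e["image"][150:300,170:320],(400,400))])[:,:,::-1])
for c in("side","top"):
  for t in("bucket_1","yellow_a_mid"):
    for q in r.spot_point(t,c): print(c,t,[round(float(v)) for v in q["at"]],round(q["score"],2))
E
```

```text
[424.02769494 302.41147428 383.95601534]
side bucket_1 [396, 210, 16] 0.91
side bucket_1 [422, 306, 15] 0.79
side bucket_1 [496, 185, 12] 0.63
side bucket_1 [513, 282, 13] 0.57
side bucket_1 [480, -266, 58] 0.41
side yellow_a_mid [422, 304, 173] 0.65
top bucket_1 [494, 190, 15] 0.91
top bucket_1 [515, 280, 21] 0.67
top bucket_1 [397, 211, 15] 0.58
top bucket_1 [426, 307, 14] 0.49
top bucket_1 [445, -119, 56] 0.38
```

View pics/2.png

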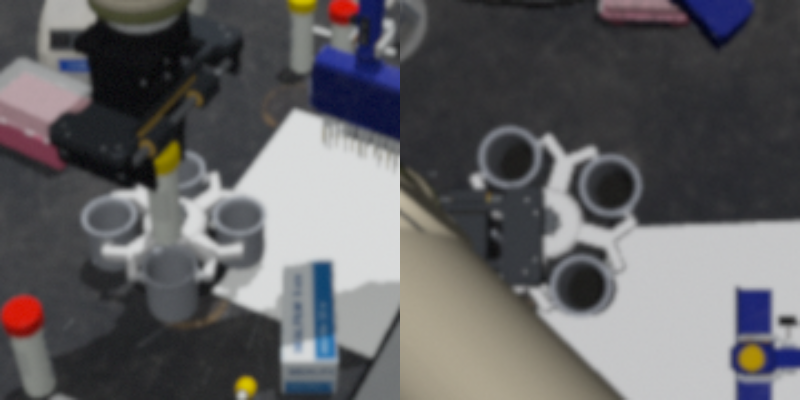

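Tube upright above the bucket (175,260) in the side crop, within ~3 mm. Lowering.

Request:
drive_tool([
  [[0, 0.3, -1.5], [0, 0, 0]],
  [[0, 0, -1.5], [0, 0, 0]],
  [[0, 0, -1.5], [0, 0, 0]],
  [[0, 0, -1.5], [0, 0, 0]],
  [[0, 0, -1], [0, 0, 0]],
  [[0, 0, -1], [0, 0, 0]],
  [[0, 0, -0.8], [0, 0, 0]],
  [[0, 0, -0.5], [0, 0, 0]],
  [[0, 0, -0.3], [0, 0, 0]],
  [[0, 0, 0], [0, 0, 0]],
  [[0, 0, 0], [0, 0, 0]],
])

```text
time_s: 7.83
tcp_pos: [423.7, 306.9, 289.1]
tool_rot: [-3.141, -0.002, -0.001]
contact_force: [-0.1, 0.1, -0.7]
grip_width: 34.1
grasp_force: 25.0
```

Request:
drive_tool([
  [[0, 0, -0.2], [0, 0, 0]],
  [[0, 0, -0.1], [0, 0, 0]],
  [[0, 0, -0.1], [0, 0, 0]],
  [[0, 0, 0], [0, 0, 0]],
  [[0, 0, 0], [0, 0, 0]],
])

```text
time_s: 8.25
tcp_pos: [423.7, 306.9, 285.0]
tool_rot: [-3.142, -0.002, -0.001]
contact_force: [-0.3, 0.4, 1.8]
grip_width: 33.7
grasp_force: 25.0
```

Request:
drive_tool([
  [[0, 0, -0.1], [0, 0, 0]],
  [[0, 0, 0], [0, 0, 0]],
  [[0, 0, 0], [0, 0, 0]],
])

```text
time_s: 8.5
tcp_pos: [424.0, 307.1, 284.9]
tool_rot: [-3.141, -0.002, -0.003]
contact_force: [-0.6, -1.3, 10.1]
grip_width: 33.9
grasp_force: 25.0
```

Request:
drive_tool([
  [[0, 0, 0], [0, 0, 0]],
  [[0, 0, 0], [0, 0, 0]],
  [[0, 0, 0], [0, 0, 0]],
  [[0, 0, 0], [0, 0, 0]],
  [[0, 0, 0], [0, 0, 0]],
  [[0, 0, 0], [0, 0, 0]],
  [[0, 0, 0], [0, 0, 0]],
], fingers=0.85)

```text
time_s: 9.08
tcp_pos: [423.5, 306.8, 283.7]
tool_rot: [3.141, 0.002, -0.0]
contact_force: [-0.1, -0.1, 0.9]
grip_width: 70.3
grasp_force: 0.0
```

Request:
drive_tool([
  [[0, 0, 2], [0, 0, 0]],
  [[0, 0, 3], [0, 0, 0]],
  [[0, 0, 3], [0, 0, 0]],
  [[0, 0, 3], [0, 0, 0]],
  [[0.9, -1.7, 1.1], [0, 0, 0]],
  [[0.9, -3, 0], [0, 0, 0]],
  [[0.9, -3, 0], [0, 0, 0]],
  [[0, -3.5, 0], [0, 0, 0]],
  [[0, -3.5, 0], [0, 0, 0]],
  [[0, -3.5, 0], [0, 0, 0]],
  [[0, -3.5, 0], [0, 0, 0]],
  [[0, -3.5, 0], [0, 0, 0]],
  [[0, -3.5, 0], [0, 0, 0]],
  [[0, -3.5, 0], [0, 0, 0]],
  [[0, -3.5, 0], [0, 0, 0]],
  [[0, -3.5, 0], [0, 0, 0]],
  [[0, -3.5, 0], [0, 0, 0]],
  [[0, -3.5, 0], [0, 0, 0]],
  [[0, -3.5, 0], [0, 0, 0]],
  [[0, -3.5, 0], [0, 0, 0]],
], fingers=1)

```text
time_s: 10.75
tcp_pos: [450.2, -226.8, 404.8]
tool_rot: [3.141, 0.002, 0.0]
contact_force: [1.2, 0.5, 0.0]
grip_width: 86.9
grasp_force: 0.0
```

Request:
drive_tool([
  [[1.7, -2.5, 0], [0, 0, 0]],
  [[1.7, -2.5, 0], [0, 0, 0]],
  [[0, 0, 0], [0, 0, 0]],
  [[0, 0, 0], [0, 0, 0]],
])

```text
time_s: 11.08
tcp_pos: [484.8, -276.3, 403.9]
tool_rot: [-3.14, 0.001, 0.001]
contact_force: [0.1, 0.1, -0.5]
grip_width: 86.9
grasp_force: 0.0
```

Request:
drive_tool([
  [[0, 1.5, 0], [0, 0, 0]],
  [[0, 0, -3], [0, 0, 0]],
  [[0, 0, -3], [0, 0, 0]],
  [[0, 0, -3], [0, 0, 0]],
  [[0, 0, -2.5], [0, 0, 0]],
  [[0, 0, -2], [0, 0, 0]],
  [[0, 0, 0], [0, 0, 0]],
  [[0, 0, 0], [0, 0, 0]],
])

```text
time_s: 11.75
tcp_pos: [484.4, -258.5, 270.0]
tool_rot: [-3.141, -0.005, 0.001]
contact_force: [0.4, 0.1, 0.6]
grip_width: 87.3
grasp_force: 0.0
```

Request:
drive_tool([
  [[0, 0, 0], [0, 0, 0]],
  [[0, 0, 0], [0, 0, 0]],
  [[0, 0, 0], [0, 0, 0]],
  [[0, 0, 0], [0, 0, 0]],
  [[0, 0, 0], [0, 0, 0]],
  [[0, 0, 0], [0, 0, 0]],
  [[0, 0, 0], [0, 0, 0]],
  [[0, 0, 0], [0, 0, 0]],
  [[0, 0, 0], [0, 0, 0]],
  [[0, 0, 0], [0, 0, 0]],
  [[0, 0, 0], [0, 0, 0]],
  [[0, 0, 0], [0, 0, 0]],
], fingers=0.2)

```text
time_s: 12.75
tcp_pos: [484.6, -260.2, 269.8]
tool_rot: [3.141, 0.002, 0.0]
contact_force: [1.6, -0.2, -0.3]
grip_width: 34.4
grasp_force: 25.0
```

Request:
drive_tool([
  [[0, 0, 1.5], [0, 0, 0]],
  [[0, 0, 3], [0, 0, 0]],
  [[0, 0, 3], [0, 0, 0]],
  [[-0.4, 0, 3], [0, 0, 0]],
  [[-1, 0, 3], [0, 0, 0]],
  [[-1, 1, 0], [0, 0, 0]],
  [[-1, 2.5, 0], [0, 0, 0]],
  [[0, 3.5, 0], [0, 0, 0]],
  [[0, 3.5, 0], [0, 0, 0]],
  [[0, 3.5, 0], [0, 0, 0]],
  [[0, 3.5, 0], [0, 0, 0]],
  [[0, 3.5, 0], [0, 0, 0]],
  [[0, 3.5, 0], [0, 0, 0]],
  [[0, 3.5, 0], [0, 0, 0]],
  [[0, 3.5, 0], [0, 0, 0]],
  [[0, 3.5, 0], [0, 0, 0]],
  [[0, 3.5, 0], [0, 0, 0]],
  [[0, 3.5, 0], [0, 0, 0]],
  [[0, 3.5, 0], [0, 0, 0]],
])

```text
time_s: 14.33
tcp_pos: [450.1, 196.5, 404.9]
tool_rot: [3.141, 0.001, 0.001]
contact_force: [-0.1, -0.2, -0.1]
grip_width: 33.9
grasp_force: 25.0
```

Request:
drive_tool([
  [[2, 3, 0], [0, 0, 0]],
  [[2, 3, 0], [0, 0, 0]],
  [[2.4, 2.5, 0], [0, 0, 0]],
  [[0, 0, 0], [0, 0, 0]],
  [[0, 0, -2], [0, 0, 0]],
  [[0, 0, 0], [0, 0, 0]],
  [[0, 0, 0], [0, 0, 0]],
])

```text
time_s: 14.92
tcp_pos: [514.3, 279.3, 384.1]
tool_rot: [3.14, 0.002, -0.003]
contact_force: [0.5, 1.0, 0.9]
grip_width: 33.9
grasp_force: 25.0
```

```bash
python3 - <<'E'
from h import *
print(r.sense()["tcp_pos"])
d=r.camera("side");e=r.camera("top")
cv2.imwrite("pics/3.png",np.hstack([cv2.resize(d["image"][200:380,190:370],(400,400)),cv2.resize(e["image"][150:300,170:320],(400,400))])[:,:,::-1])
for c in("side","top"):
  for t in("bucket_1","blue_a_mid","yellow_a_mid"):
    for q in r.spot_point(t,c): print(c,t,[round(float(v)) for v in q["at"]],round(q["score"],2))
E
```

```text
[514.32708486 279.34923439 384.05772973]
side bucket_1 [491, 186, 13] 0.8
side bucket_1 [516, 280, 16] 0.77
side bucket_1 [397, 208, 19] 0.7
side bucket_1 [421, 307, 16] 0.58
side blue_a_mid [508, 276, 172] 0.7
side yellow_a_mid [421, 308, 74] 0.98
side yellow_a_mid [444, -120, 61] 0.46
top bucket_1 [489, 190, 15] 0.78
```

View pics/3.png

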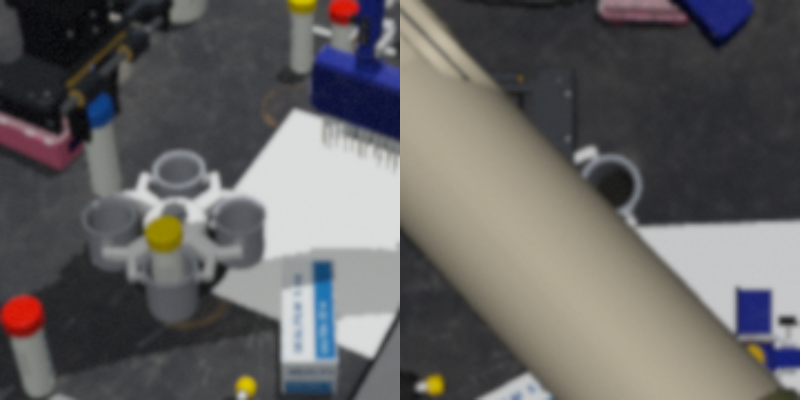

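Yellow is seated (z 74) in the near bucket; blue hangs above the left bucket (110,215). Small shift and lower.

Request:
drive_tool([
  [[0.2, 0.2, -1.5], [0, 0, 0]],
  [[0, 0, -1.5], [0, 0, 0]],
  [[0, 0, -1.5], [0, 0, 0]],
  [[0, 0, -1.5], [0, 0, 0]],
  [[0, 0, -1], [0, 0, 0]],
  [[0, 0, -1], [0, 0, 0]],
  [[0, 0, -0.8], [0, 0, 0]],
  [[0, 0, -0.5], [0, 0, 0]],
  [[0, 0, -0.3], [0, 0, 0]],
  [[0, 0, -0.1], [0, 0, 0]],
  [[0, 0, 0], [0, 0, 0]],
  [[0, 0, 0], [0, 0, 0]],
])

```text
time_s: 16.32
tcp_pos: [516.7, 281.9, 288.3]
tool_rot: [-3.141, -0.002, -0.001]
contact_force: [0.2, -0.3, -0.1]
grip_width: 33.6
grasp_force: 25.0
```

Request:
drive_tool([
  [[0, 0, -0.1], [0, 0, 0]],
  [[0, 0, -0.1], [0, 0, 0]],
  [[0, 0, 0], [0, 0, 0]],
  [[0, 0, 0], [0, 0, 0]],
])

```text
time_s: 16.65
tcp_pos: [516.6, 281.8, 285.8]
tool_rot: [3.141, 0.002, 0.0]
contact_force: [-0.2, -0.2, -1.5]
grip_width: 34.1
grasp_force: 25.0
```

Request:
drive_tool([
  [[0, 0, -0.1], [0, 0, 0]],
  [[0, 0, -0.1], [0, 0, 0]],
  [[0, 0, 0], [0, 0, 0]],
  [[0, 0, 0], [0, 0, 0]],
])

```text
time_s: 16.98
tcp_pos: [517.3, 282.0, 285.6]
tool_rot: [-3.141, -0.001, -0.005]
contact_force: [-0.8, -1.7, 11.9]
grip_width: 34.0
grasp_force: 25.0
```

Request:
drive_tool([
  [[0, 0, 0], [0, 0, 0]],
  [[0, 0, 0], [0, 0, 0]],
  [[0, 0, 0], [0, 0, 0]],
  [[0, 0, 0], [0, 0, 0]],
  [[0, 0, 0], [0, 0, 0]],
  [[0, 0, 0], [0, 0, 0]],
  [[0, 0, 0], [0, 0, 0]],
], fingers=0.85)

```text
time_s: 17.57
tcp_pos: [516.5, 281.8, 283.6]
tool_rot: [3.141, 0.002, -0.0]
contact_force: [-0.6, -0.8, -0.7]
grip_width: 69.9
grasp_force: 0.0
```

Request:
drive_tool([
  [[0, 0, 2], [0, 0, 0]],
  [[0, 0, 3], [0, 0, 0]],
  [[0, 0, 3], [0, 0, 0]],
  [[0, 0, 3], [0, 0, 0]],
  [[-1.6, -1.6, 1.1], [0, 0, 0]],
  [[-2.5, -2.5, 0], [0, 0, 0]],
  [[-2.5, -2.5, 0], [0, 0, 0]],
  [[0, -3.5, 0], [0, 0, 0]],
  [[0, -3.5, 0], [0, 0, 0]],
  [[0, -3.5, 0], [0, 0, 0]],
  [[0, -3.5, 0], [0, 0, 0]],
  [[0, -3.5, 0], [0, 0, 0]],
  [[0, -3.5, 0], [0, 0, 0]],
  [[0, -3.5, 0], [0, 0, 0]],
  [[1.5, -3.5, 0], [0, 0, 0]],
  [[2, -3, 0], [0, 0, 0]],
  [[1.2, -2, 0], [0, 0, 0]],
  [[0, 0, 0], [0, 0, 0]],
  [[0, 0, 0], [0, 0, 0]],
], fingers=1)

```text
time_s: 19.15
tcp_pos: [497.8, -115.2, 404.3]
tool_rot: [-3.141, 0.001, 0.001]
contact_force: [0.9, 0.8, -0.4]
grip_width: 87.0
grasp_force: 0.0
```

Request:
drive_tool([
  [[0, 0, -2], [0, 0, 0]],
  [[0, 0, -3], [0, 0, 0]],
  [[0, 0, -3], [0, 0, 0]],
  [[0, 0, -3], [0, 0, 0]],
  [[0, 0, -2.4], [0, 0, 0]],
  [[0, 0, 0], [0, 0, 0]],
  [[0, 0, 0], [0, 0, 0]],
])

```text
time_s: 19.73
tcp_pos: [497.2, -113.2, 270.7]
tool_rot: [-3.141, -0.004, 0.003]
contact_force: [-0.1, 0.5, 1.1]
grip_width: 86.8
grasp_force: 0.0
```

Request:
drive_tool([
  [[0, 0, 0], [0, 0, 0]],
  [[0, 0, 0], [0, 0, 0]],
  [[0, 0, 0], [0, 0, 0]],
  [[0, 0, 0], [0, 0, 0]],
  [[0, 0, 0], [0, 0, 0]],
  [[0, 0, 0], [0, 0, 0]],
  [[0, 0, 0], [0, 0, 0]],
  [[0, 0, 0], [0, 0, 0]],
  [[0, 0, 0], [0, 0, 0]],
  [[0, 0, 0], [0, 0, 0]],
  [[0, 0, 0], [0, 0, 0]],
  [[0, 0, 0], [0, 0, 0]],
], fingers=0.2)

```text
time_s: 20.73
tcp_pos: [497.6, -114.2, 270.8]
tool_rot: [3.141, 0.002, -0.0]
contact_force: [-0.3, -0.5, -0.3]
grip_width: 33.9
grasp_force: 25.0
```

Request:
drive_tool([
  [[0, 0, 1.5], [0, 0, 0]],
  [[0, 0, 3], [0, 0, 0]],
  [[0, 0, 3], [0, 0, 0]],
  [[0, 0, 3], [0, 0, 0]],
  [[0, 0, 2.9], [0, 0, 0]],
  [[-1.6, 1, 0], [0, 0, 0]],
  [[-1.6, 2.5, 0], [0, 0, 0]],
  [[-1.5, 3.5, 0], [0, 0, 0]],
  [[0, 3.5, 0], [0, 0, 0]],
  [[0, 3.5, 0], [0, 0, 0]],
  [[0, 3.5, 0], [0, 0, 0]],
  [[0, 3.5, 0], [0, 0, 0]],
  [[1, 3.5, 0], [0, 0, 0]],
  [[1.6, 3, 0], [0, 0, 0]],
  [[1.6, 2.6, 0], [0, 0, 0]],
  [[0, 0, 0], [0, 0, 0]],
  [[0, 0, -2], [0, 0, 0]],
  [[0, 0, 0], [0, 0, 0]],
  [[0, 0, 0], [0, 0, 0]],
])

```text
time_s: 22.32
tcp_pos: [492.3, 186.3, 384.1]
tool_rot: [3.141, 0.002, -0.003]
contact_force: [0.6, -0.0, -0.1]
grip_width: 33.9
grasp_force: 25.0
```

```bash
python3 - <<'E'
from h import *
print(r.sense()["tcp_pos"])
d=r.camera("side");e=r.camera("top")
cv2.imwrite("pics/4.png",np.hstack([cv2.resize(d["image"][200:380,190:370],(400,400)),cv2.resize(e["image"][150:300,170:320],(400,400))])[:,:,::-1])
for c in("side","top"):
  for t in("bucket_1","blue_a_mid","yellow_a_mid"):
    for q in r.spot_point(t,c): print(c,t,[round(float(v)) for v in q["at"]],round(q["score"],2))
E
```

```text
[492.29948266 186.34588229 384.10911757]
side bucket_1 [424, 309, 15] 0.98
side bucket_1 [397, 210, 16] 0.56
side bucket_1 [492, 183, 11] 0.56
side bucket_1 [494, 441, 57] 0.33
side blue_a_mid [515, 275, 75] 0.79
side yellow_a_mid [421, 305, 73] 0.64
top bucket_1 [426, 306, 18] 0.58
top blue_a_mid [388, -240, 57] 0.62
top yellow_a_mid [423, 306, 76] 0.64
```

View pics/4.png

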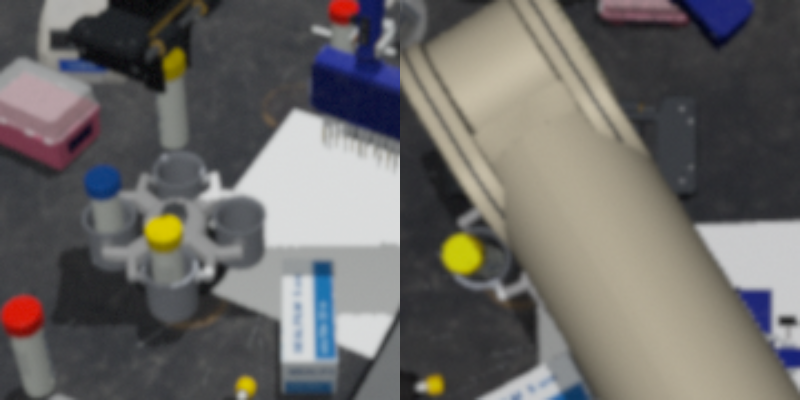

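Blue and first yellow stand in their buckets; second yellow hangs above the far bucket (180,170). Lowering.

Request:
drive_tool([
  [[0, 0, -1.5], [0, 0, 0]],
  [[0, 0, -1.5], [0, 0, 0]],
  [[0, 0, -1.5], [0, 0, 0]],
  [[0, 0, -1.5], [0, 0, 0]],
  [[0, 0, -1], [0, 0, 0]],
  [[0, 0, -1], [0, 0, 0]],
  [[0, 0, -0.8], [0, 0, 0]],
  [[0, 0, -0.5], [0, 0, 0]],
  [[0, 0, -0.2], [0, 0, 0]],
  [[0, 0, -0.1], [0, 0, 0]],
  [[0, 0, 0], [0, 0, 0]],
  [[0, 0, 0], [0, 0, 0]],
])

```text
time_s: 23.72
tcp_pos: [492.7, 186.9, 289.2]
tool_rot: [-3.142, -0.002, -0.001]
contact_force: [-0.7, 0.1, -1.3]
grip_width: 33.9
grasp_force: 25.0
```

Request:
drive_tool([
  [[0, 0, -0.1], [0, 0, 0]],
  [[0, 0, -0.1], [0, 0, 0]],
  [[0, 0, 0], [0, 0, 0]],
  [[0, 0, 0], [0, 0, 0]],
])

```text
time_s: 24.05
tcp_pos: [492.6, 186.8, 286.8]
tool_rot: [3.142, 0.002, 0.0]
contact_force: [-0.6, -0.4, -0.1]
grip_width: 34.1
grasp_force: 25.0
```

Request:
drive_tool([
  [[0, 0, -0.1], [0, 0, 0]],
  [[0, 0, -0.1], [0, 0, 0]],
  [[0, 0, 0], [0, 0, 0]],
  [[0, 0, 0], [0, 0, 0]],
])

```text
time_s: 24.38
tcp_pos: [493.5, 187.1, 286.6]
tool_rot: [-3.141, -0.001, -0.005]
contact_force: [-1.3, -2.5, 13.5]
grip_width: 33.8
grasp_force: 25.0
```

Request:
drive_tool([
  [[0, 0, 0], [0, 0, 0]],
  [[0, 0, 0], [0, 0, 0]],
  [[0, 0, 0], [0, 0, 0]],
  [[0, 0, 0], [0, 0, 0]],
  [[0, 0, 0], [0, 0, 0]],
  [[0, 0, 0], [0, 0, 0]],
  [[0, 0, 0], [0, 0, 0]],
], fingers=0.85)

```text
time_s: 24.97
tcp_pos: [492.5, 186.8, 284.7]
tool_rot: [3.141, 0.002, -0.0]
contact_force: [-0.1, -0.0, 0.3]
grip_width: 70.8
grasp_force: 0.0
```

Request:
drive_tool([
  [[0, 0, 2], [0, 0, 0]],
  [[0, 0, 3], [0, 0, 0]],
  [[0, 0, 3], [0, 0, 0]],
  [[0, 0, 3], [0, 0, 0]],
  [[-1.2, -1.6, 1], [0, 0, 0]],
  [[-1.5, -2.5, 0], [0, 0, 0]],
  [[-1.5, -2.8, 0], [0, 0, 0]],
  [[0, -3.5, 0], [0, 0, 0]],
  [[0, -3.5, 0], [0, 0, 0]],
  [[0, -3.5, 0], [0, 0, 0]],
  [[0, -3.5, 0], [0, 0, 0]],
  [[0, -3.5, 0], [0, 0, 0]],
  [[0, -3.5, 0], [0, 0, 0]],
  [[0, -3.5, 0], [0, 0, 0]],
  [[0, -3.5, 0], [0, 0, 0]],
  [[0, -3.5, 0], [0, 0, 0]],
  [[0, -3.5, 0], [0, 0, 0]],
  [[0, -0.5, 0], [0, 0, 0]],
  [[0, 0, 0], [0, 0, 0]],
], fingers=1)

```text
time_s: 26.55
tcp_pos: [450.0, -239.6, 404.3]
tool_rot: [-3.141, 0.005, 0.001]
contact_force: [0.3, 0.6, -0.1]
grip_width: 87.2
grasp_force: 0.0
```

```bash
python3 - <<'E'
from h import *
print(r.sense()["tcp_pos"])
d=r.camera("side");e=r.camera("top")
cv2.imwrite("pics/5.png",np.hstack([cv2.resize(d["image"][130:380,220:470],(400,400)),cv2.resize(e["image"][150:350,170:470],(400,400))])[:,:,::-1])
for c in("side","top"):
  for t in("bucket_1","blue_a_mid","yellow_a_mid"):
    for q in r.spot_point(t,c): print(c,t,[round(float(v)) for v in q["at"]],round(q["score"],2))
for o in caps(e,166 if 0 else 124):print(*o)
E
```

```text
[ 449.98725635 -239.5968578   404.26236268]
side bucket_1 [512, 279, 14] 0.9
side bucket_1 [492, 185, 12] 0.69
side bucket_1 [399, 209, 14] 0.61
side bucket_1 [424, 305, 15] 0.56
side blue_a_mid [387, -238, 57] 0.72
side blue_a_mid [511, 277, 76] 0.58
side yellow_a_mid [426, 306, 75] 0.95
top bucket_1 [398, 209, 16] 0.96
top bucket_1 [423, 303, 18] 0.78
top bucket_1 [513, 281, 18] 0.6
top bucket_1 [497, 191, 17] 0.51
top blue_a_mid [513, 282, 71] 0.71
top yellow_a_mid [426, 305, 73] 0.74
blue [205.5, 205.1] 194 [517.0, 283.0]
blue [424.9, 258.4] 196 [390.0, -234.0]
blue [302.0, 266.5] 155 [372.0, 55.0]
yellow [245.7, 215.2] 193 [493.0, 188.0]
yellow [193.2, 244.8] 205 [423.0, 310.0]
red [374.8, 236.9] 175 [441.0, -116.0]
```

View pics/5.png

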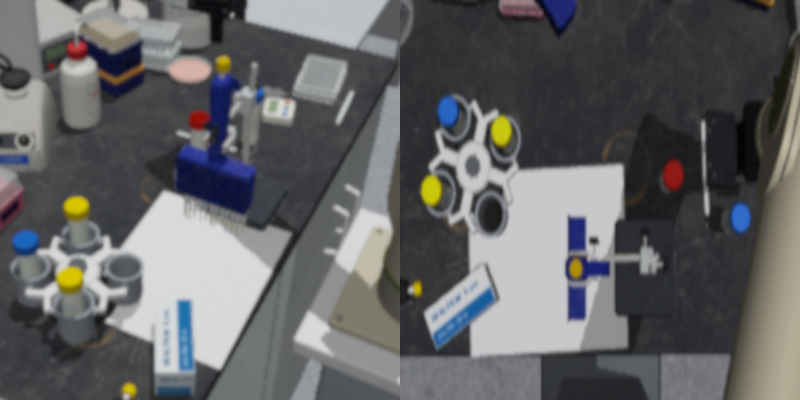

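Three tubes stand in the buckets; only the near-right bucket (490,213 in the top crop) is empty, and the last blue cap is at (740,218). Fetching it.

Request:
drive_tool([
  [[-2, 0.2, 0], [0, 0, 0]],
  [[-2, 0, 0], [0, 0, 0]],
  [[-2, 0, 0], [0, 0, 0]],
  [[0, 0, -2], [0, 0, 0]],
  [[0, 0, -3], [0, 0, 0]],
  [[0, 0, -3], [0, 0, 0]],
  [[0, 0, -3], [0, 0, 0]],
  [[0, 0, -2.4], [0, 0, 0]],
  [[0, 0, 0], [0, 0, 0]],
  [[0, 0, 0], [0, 0, 0]],
])

```text
time_s: 27.78
tcp_pos: [390.5, -234.8, 270.6]
tool_rot: [-3.14, -0.003, 0.002]
contact_force: [0.4, -0.9, 0.5]
grip_width: 87.1
grasp_force: 0.0
```

Request:
drive_tool([
  [[0, 0, 0], [0, 0, 0]],
  [[0, 0, 0], [0, 0, 0]],
  [[0, 0, 0], [0, 0, 0]],
  [[0, 0, 0], [0, 0, 0]],
  [[0, 0, 0], [0, 0, 0]],
  [[0, 0, 0], [0, 0, 0]],
  [[0, 0, 0], [0, 0, 0]],
  [[0, 0, 0], [0, 0, 0]],
  [[0, 0, 0], [0, 0, 0]],
  [[0, 0, 0], [0, 0, 0]],
  [[0, 0, 0], [0, 0, 0]],
  [[0, 0, 0], [0, 0, 0]],
], fingers=0.2)

```text
time_s: 28.78
tcp_pos: [390.6, -235.2, 270.8]
tool_rot: [3.142, 0.002, -0.0]
contact_force: [-1.1, -0.1, 0.8]
grip_width: 34.0
grasp_force: 25.0
```

Request:
drive_tool([
  [[0, 0, 1.5], [0, 0, 0]],
  [[0, 0, 3], [0, 0, 0]],
  [[0, 0, 3], [0, 0, 0]],
  [[0, 0, 3], [0, 0, 0]],
  [[0, 0, 2.9], [0, 0, 0]],
  [[2, 0, 0], [0, 0, 0]],
  [[2, 0, 0], [0, 0, 0]],
  [[2, 0.5, 0], [0, 0, 0]],
  [[0, 2.5, 0], [0, 0, 0]],
  [[0, 3.5, 0], [0, 0, 0]],
  [[0, 3.5, 0], [0, 0, 0]],
  [[0, 3.5, 0], [0, 0, 0]],
  [[0, 3.5, 0], [0, 0, 0]],
  [[0, 3.5, 0], [0, 0, 0]],
  [[0, 3.5, 0], [0, 0, 0]],
  [[0, 3.5, 0], [0, 0, 0]],
  [[0, 3.5, 0], [0, 0, 0]],
  [[0, 3.5, 0], [0, 0, 0]],
  [[0, 3.5, 0], [0, 0, 0]],
  [[0, 3.5, 0], [0, 0, 0]],
])

```text
time_s: 30.45
tcp_pos: [450.1, 181.4, 404.9]
tool_rot: [3.141, 0.001, 0.001]
contact_force: [0.7, -0.5, -0.5]
grip_width: 34.3
grasp_force: 25.0
```

Request:
drive_tool([
  [[0, 3, 0], [0, 0, 0]],
  [[-1.8, 0, 0], [0, 0, 0]],
  [[-1.8, 0, 0], [0, 0, 0]],
  [[-1.7, 0, 0], [0, 0, 0]],
  [[0, 0, -2], [0, 0, 0]],
  [[0, 0, 0], [0, 0, 0]],
  [[0, 0, 0], [0, 0, 0]],
])

```text
time_s: 31.03
tcp_pos: [397.4, 209.5, 384.5]
tool_rot: [3.141, 0.002, -0.002]
contact_force: [-0.1, -0.6, 0.1]
grip_width: 33.7
grasp_force: 25.0
```

```bash
python3 - <<'E'
from h import *
print(r.sense()["tcp_pos"])
d=r.camera("side")
cv2.imwrite("pics/6.png",cv2.resize(d["image"][200:380,190:370],(400,400))[:,:,::-1])
for t in("bucket_1","blue_a_mid","yellow_a_mid"):
    for q in r.spot_point(t,"side"): print(t,[round(float(v)) for v in q["at"]],round(q["score"],2))
E
```

```text
[397.44514792 209.50939853 384.48704223]
bucket_1 [400, 211, 14] 0.98
bucket_1 [423, 306, 17] 0.76
bucket_1 [493, 182, 10] 0.62
bucket_1 [514, 279, 14] 0.58
yellow_a_mid [420, 305, 74] 0.87
```

View pics/6.png

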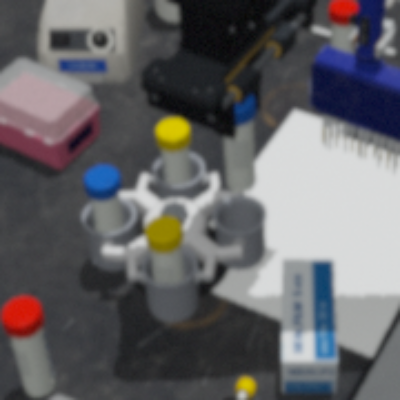

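The last blue tube hangs above the empty right-hand bucket (237,215). Lowering.

Request:
drive_tool([
  [[0, 0, -1.5], [0, 0, 0]],
  [[0, 0, -1.5], [0, 0, 0]],
  [[0, 0, -1.5], [0, 0, 0]],
  [[0, 0, -1.5], [0, 0, 0]],
  [[0, 0, -1], [0, 0, 0]],
  [[0, 0, -1], [0, 0, 0]],
  [[0, 0, -0.8], [0, 0, 0]],
  [[0, 0, -0.5], [0, 0, 0]],
  [[0, 0, -0.2], [0, 0, 0]],
  [[0, 0, -0.1], [0, 0, 0]],
  [[0, 0, -0.1], [0, 0, 0]],
  [[0, 0, 0], [0, 0, 0]],
])

```text
time_s: 32.23
tcp_pos: [397.7, 209.9, 288.0]
tool_rot: [-3.142, -0.002, -0.001]
contact_force: [0.3, 0.4, -1.3]
grip_width: 34.3
grasp_force: 25.0
```

Request:
drive_tool([
  [[0, 0, -0.1], [0, 0, 0]],
  [[0, 0, -0.1], [0, 0, 0]],
  [[0, 0, -0.1], [0, 0, 0]],
  [[0, 0, 0], [0, 0, 0]],
  [[0, 0, 0], [0, 0, 0]],
])

```text
time_s: 32.65
tcp_pos: [398.6, 210.2, 286.5]
tool_rot: [-3.141, -0.001, -0.006]
contact_force: [-1.1, -3.3, 14.9]
grip_width: 33.6
grasp_force: 25.0
```

Floor contact; release and retreat.

Request:
drive_tool([
  [[0, 0, 0], [0, 0, 0]],
  [[0, 0, 0], [0, 0, 0]],
  [[0, 0, 0], [0, 0, 0]],
  [[0, 0, 0], [0, 0, 0]],
  [[0, 0, 0], [0, 0, 0]],
  [[0, 0, 0], [0, 0, 0]],
  [[0, 0, 0], [0, 0, 0]],
], fingers=0.85)

```text
time_s: 33.23
tcp_pos: [397.5, 209.8, 284.7]
tool_rot: [3.142, 0.002, -0.0]
contact_force: [0.4, 0.5, -0.7]
grip_width: 70.5
grasp_force: 0.0
```

Request:
drive_tool([
  [[0, 0, 2], [0, 0, 0]],
  [[0, 0, 3], [0, 0, 0]],
  [[0, 0, 3], [0, 0, 0]],
  [[0, 0, 3], [0, 0, 0]],
  [[1.2, 0, 1], [0, 0, 0]],
  [[2, 0, 0], [0, 0, 0]],
  [[2, 0, 0], [0, 0, 0]],
  [[0, -3.5, 0], [0, 0, 0]],
  [[0, -3.5, 0], [0, 0, 0]],
  [[0, -3.5, 0], [0, 0, 0]],
  [[0, -3.5, 0], [0, 0, 0]],
  [[0, -3.5, 0], [0, 0, 0]],
  [[0, -3.5, 0], [0, 0, 0]],
  [[0, -3.5, 0], [0, 0, 0]],
  [[0, -3.5, 0], [0, 0, 0]],
  [[0, -3.5, 0], [0, 0, 0]],
  [[0, -3.5, 0], [0, 0, 0]],
  [[0, -3.5, 0], [0, 0, 0]],
  [[0, -3.5, 0], [0, 0, 0]],
  [[0, 0, 0], [0, 0, 0]],
])

```text
time_s: 34.9
tcp_pos: [448.1, -217.2, 404.1]
tool_rot: [3.14, -0.012, -0.002]
contact_force: [-0.3, -0.4, -0.6]
grip_width: 74.1
grasp_force: 0.0
```

```bash
python3 - <<'E'
from h import *
print(r.sense()["tcp_pos"])
d=r.camera("side");e=r.camera("top")
cv2.imwrite("pics/7.png",np.hstack([cv2.resize(d["image"][200:380,190:370],(400,400)),cv2.resize(e["image"][150:350,170:470],(400,400))])[:,:,::-1])
for c in("side","top"):
  for t in("blue_a_mid","yellow_a_mid","red_a_mid"):
    for q in r.spot_point(t,c): print(c,t,[round(float(v)) for v in q["at"]],round(q["score"],2))
for o in caps(e,124):print(*o)
E
```

```text
[ 448.09795119 -217.16653305  404.08795998]
side blue_a_mid [512, 276, 74] 0.59
side red_a_mid [444, -116, 59] 0.53
top blue_a_mid [515, 281, 71] 0.49
top yellow_a_mid [428, 309, 73] 0.66
top red_a_mid [443, -118, 58] 0.63
blue [205.5, 205.1] 194 [517.0, 283.0]
blue [236.2, 255.8] 188 [397.0, 210.0]
blue [302.0, 266.5] 155 [372.0, 55.0]
yellow [245.6, 215.2] 193 [493.0, 188.0]
yellow [193.2, 244.8] 205 [423.0, 310.0]
red [374.8, 236.9] 174 [441.0, -116.0]
```

View pics/7.png

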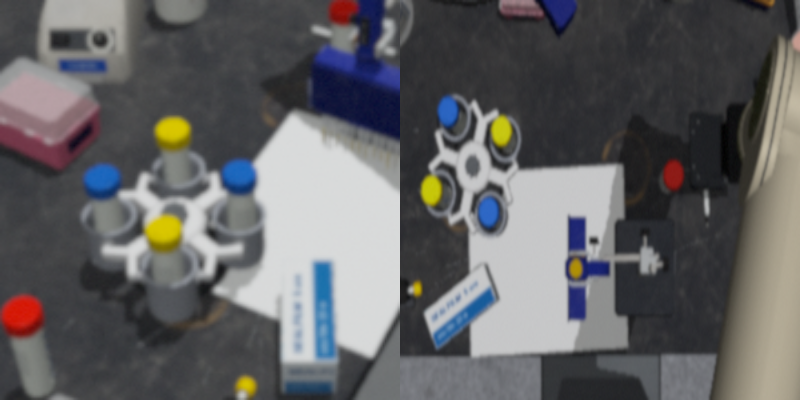

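All four tubes are upright and seated, colours sit across the hub from each other, and the reds have not moved. Handing in.

```bash
python3 -c "
from plant import r
print(r.finish_job())"
```

```text
the job is handed in; nothing more can be done
None
```

The rotor is loaded and the job handed in at about 35 s: all four tubes are upright on the bucket floors, each colour pair straight across the hub, and the red tubes are where they were; no verdict came back from the hand-in.

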